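# Draw the long paella paddle out through the locker hatch and hold it over the pan

### The arm

A 6-joint arm with a two-finger parallel gripper is mounted at the origin on the work surface. World frame = base frame: x ahead of the robot, y to its left, z up, the work surface at z = 0. Lengths are in m, angles in rad, forces in N, time in s.
With the tool pointing down it reaches from about 0.35 to 0.775 m from the base axis. Payload 7.3 kg.
Tool frame: the origin (TCP) lies midway between the tips of the shut fingers; the grasp point (between the pads) lies grasp_offset behind it (grasp_offset is the distance from the TCP to the grasp point, in m); z points along the fingers, y is the line along which they close (so a half turn about z gives the same grasp; the last joint's range is limited). The gripper opens to 92 mm and grips with 3 to 60 N. Pads are 19 mm wide; open, the fingers measure 130 mm over their backs; the gripper's body (75 mm by 190 mm) begins 47 mm behind the grasp point.
Start: joints at [-1.438, 0.342, 1.524, -0, 1.275, -0.146], TCP at [0.145, -0.505, 0.227] pointing down, gripper open.
Joint ranges: [-2.53, 2.53], [-0.77, 2.02], [0.04, 2.7], [-1, 4.14], [0.28, 2.66], [-3.11, 3.11]. Speed limits (rad/s): [2.57, 2.57, 3.14, 3.14, 3.14, 3.14].

### API

Orientations are given as [roll, pitch, yaw] about the fixed x, y, z axes, in that order (R = Rz(yaw) Ry(pitch) Rx(roll)).
In Python, from cell import * gives the robot as it stands.
- The arm moves only by the tool step_arm, never from a script. Its argument "plan" is a list of rows, each a list of 5 numbers: the closure, from -1 (fully open) to 1 (shut), then the shift along the tool's x, y, z in m, then the turn about the tool's z in rad. In form: [[hand, x, y, z, twist], ...]. A call has 1 to 20 rows; each row is the pose to reach, as a shift and turn from the pose commanded when the call began, along the tool's axes at that moment; what a row does not reach only later rows make up. A row lasts 1/8 s, in which the tool goes at most 62.5 mm and 10.7 degrees, less where a joint would pass 70% of its speed; a pose out of reach is approached as far as the arm can. A call with a gripper value outside its range is refused whole. The fingers move at their own pace and stop on an object; "grip_force" is the grip in N (left out, the last holds). Time passes only in rows, so rows that repeat a pose let the fingers close. It gives the time, the measured TCP pose, the force, the opening and the grip force at its end, in the units of the state.
- observe(): the state, without advancing time (a new reading comes with each control period).
- read_camera(name): name is "scene" or "top"; returns a dict with "img" (420x560x3 uint8, red, green, blue), "range_z" (420x560 float32, m along the optical axis (not along the pixel's ray), 0 where there is no reading), "fx", "fy", "cx", "cy" (pixels), "k1" (the pictures are not rectified: a ray, as slopes to the right and down, at radius r is drawn at 1 + k1 r^2 times it, then the intrinsics apply), "R" (3x3) and "t" (3): a world point X has camera coordinates R X + t. Camera axes: x right, y down, z forward; pixel columns grow to the right and rows downward; lengths in m; the calibration is good to about 2 mm. A picture is of the moment at which its call begins.
- hand_in(): hands the job in; it is judged then, once.
The state is a dict: "time": time; "qpos": joint angles; "qvel": joint speeds; "joint_efforts": joint torques, N m; "tool_pos": TCP position; "tool_rot": TCP orientation; "contact_force": force on the tool from outside, world axes, zero at the start; "torque": the same for the moment, N m; "opening": finger opening in m; "grip_force": force on a finger pad.
Only numpy, scipy, OpenCV 4.12 (cv2) and the standard library are available. Lean on these libraries where they do the work, as an engineer would, in place of code of your own. Each camera call takes 0.05 s, during which the arm holds its last target. There are 200 camera calls.

### The job

Take hold of the handle of the long wooden paella paddle lying in the low plywood locker, tilt it and draw it out through the hatch in the locker's top, which is shorter than the paddle. Carry it across and finish still holding it in the gripper, quite still, with its blade over the middle of the paella pan and all of the paddle clear above the pan's rim; do not put it down or let go. Leave the pan, its trivet and everything else on the shelf standing where they are.

Things in the scene. Friction and masses are not known exactly. Their poses are not given: they have to be found in the camera images.
- locker: fixed low painted-plywood locker, 360 long (its x) x 210 wide (its y) x 85 high; origin at the centre of its underside, on the work surface. Closed on all sides but for one hatch in its 9 mm top board (top face at z 85, underside at z 76). Floor at z 6; inside length 342, width 192.
- hatch (a point): centre of the hatch, on the locker's top face, axes as the locker's. The hatch is 125 along the locker's x (from 35 to 160 in its frame, at the end away from the robot) by 170 along y (-85 to 85). The paddle is longer than even its diagonal, so it only comes out tilted.
- ledge (a point): middle of the inner top edge of the fixed ledge inside the locker (locker x 135, z 42). The ledge runs across the full width from there to the far wall; the butt end of the paddle rests on it. Below the handle, between the ledge and the near edge of the hatch, is free space for fingertips.
- paddle: loose wooden paella paddle, 300 long, about 70 to 140 g; origin on its underside at mid-length, +x to the butt, z its upper face. It lies about along the locker's x, blade tip on the floor under the covered part, butt on the ledge, so it slopes up 7 degrees to the butt; some 110 mm of handle shows in the hatch.
- handle (a point): a good place to grip: middle of the handle's thickness, 55 mm from the butt (paddle x +95, z +8). The handle is 215 long (paddle x -65 to +150), 20 wide, 16 thick.
- butt (a point): centre of the paddle's butt end face (paddle x +150, z +8)
- tip (a point): end of the paddle's blade (paddle x -150, z +4)
- blade (a point): middle of the paddle's blade (paddle x -105, z +4); the blade is 90 long (x -150 to -60), 52 wide, 8 thick, flush with the handle's underside
- pan: loose dark carbon steel paella pan, 240 mm rim diameter, 45 high, two loop handles reaching 151 mm from its centre along its +y and -y; origin at the centre of its underside, standing on the trivet (rim 57 mm above the work surface)
- trivet: loose cork disc, 180 mm diameter, 12 thick, under the pan; origin at the centre of its underside
- canister: bystander: closed tin canister with a push-button lid, 94 mm diameter, 118 high; origin under its centre
- bowl: bystander: small green ceramic bowl, 90 mm diameter, 45 high; origin under its centre
- ladle: bystander: stainless ladle lying down, about 315 long, 44 high; origin on the work surface near mid-length, +x to its cup
- jar: bystander: amber glass jar, 70 mm diameter, 95 high; origin under its centre
- mortar: bystander: marble mortar, 100 mm diameter, 70 high; origin under its centre
- oilcan: bystander: plain steel can, 60 mm diameter, 130 high; origin under its centre

How it is judged:
On the way, in this order (a step that is already met when the one before it is completed fails the run):
1. the held paddle is tilted through the hatch: its butt out above the locker top, its blade tip still inside (contact force between the fingers and paddle above 0.5 N and height (world z) of butt above 0.115 m and height (world z) of tip below 0.076 m).
2. the whole paddle is out of the locker, above its top, in the gripper (contact force between the fingers and paddle above 0.5 N and height (world z) of each of butt, tip above 0.09 m), for 0.2 s.
At the end, for the whole second after the job is handed in: the gripper still holds the paddle, at rest (under 30 mm/s), touching neither pan nor locker; mid-blade within 80 mm of the pan's centre seen from above, both paddle ends over 15 mm above the pan's rim; pan, trivet and bystanders within 30 mm of their starts (contact force between the fingers and paddle above 0.5 N and horizontal distance between blade and pan below 0.08 m and z of each of tip, butt in the frame of pan above 0.06 m and contact force between paddle and pan below 0.1 N and contact force between paddle and locker below 0.1 N and linear speed of paddle below 0.03 m/s and distance of each of canister, bowl, ladle, jar, mortar, oilcan, pan, trivet from where it was at the start of the episode below 0.03 m); the arm keeps its last pose, push and grip.
It fails at once if a bystander, the pan or the trivet is shifted by more than 30 mm (distance of any of canister, bowl, ladle, jar, mortar, oilcan, pan, trivet from where it was at the start of the episode above 0.03 m).
It fails at once if a bystander or the pan is tipped (angle between any of canister, bowl, ladle, jar, mortar, oilcan, pan's own z axis and vertical above 0.5 rad).
It also fails if it takes over 51 s, if anything falls off the work surface, if the arm or the gripper's body presses on something with over 40 N, if the wrist force passes 120 N, or if a joint passes its speed limit or range.

## Working session

There is one attempt and no reset: what is moved stays moved. The work goes in short steps, Python scripts to look and compute and a tool call to move; the robot and the scene stay as the last step left them, time stands still between calls to the robot, and variables do not carry over. Pictures are saved under pics/ and viewed, at most 10 in all, crops included, and the job is handed in when it is done.

Besides the shell and the picture viewer there is one more tool, called after "Emit:" as name(argument=value, ...) on one line, values as JSON. step_arm: Moves the arm, as the interface text tells. Its arguments: {"type":"object","properties":{"plan":{"type":"array","items":{"type":"array","items":{"type":"number"}}},"grip_force":{"type":"number"}},"required":["plan"]}

```bash
ls; mkdir -p pics; cat > h.py <<'E'
from cell import *
import numpy as np, cv2
def save(c,n): cv2.imwrite('pics/'+n,c['img'][:,:,::-1])
def pts(c):
    v,u=np.mgrid[0:420,0:560].astype(float)
    K=np.array([[c['fx'],0,c['cx']],[0,c['fy'],c['cy']],[0,0,1.]])
    s=cv2.undistortPoints(np.stack([u.ravel(),v.ravel()],1)[:,None],K,np.array([c['k1'],0,0,0.]))[:,0]
    z=c['range_z'].ravel().astype(float)
    X=np.c_[s*z[:,None],z]
    W=((X-np.array(c['t']))@np.array(c['R'])).reshape(420,560,3)
    W[c['range_z']<=0]=np.nan
    return W
E
python3 - <<'E'
from h import *
s=observe(); print({k:np.round(v,3) for k,v in s.items()})
for n in('top','scene'):
    c=read_camera(n); save(c,n+'0.png'); W=pts(c); np.save(n+'0.npy',W)
    print(n,c['k1'],-np.array(c['R']).T@c['t'])
import cell; print([a for a in dir(cell) if a[0]!='_'], cell.__dict__.get('grasp_offset'))
E
```

```text
pics
{'time': np.float64(0.0), 'qpos': array([-1.438,  0.343,  1.525, -0.   ,  1.275, -0.146]), 'qvel': array([ 0.002, -0.001,  0.001,  0.001,  0.001,  0.   ]), 'joint_efforts': array([  0.   , -43.124, -24.422,   0.072,   0.056,  -0.   ]), 'tool_pos': array([ 0.144, -0.504,  0.226]), 'tool_rot': array([-3.14 , -0.   ,  0.279]), 'contact_force': array([-0.498, -0.958, -0.325]), 'torque': array([ 0.001,  0.021, -0.001]), 'grip_force': np.float64(0.0), 'opening': np.float64(0.091)}
top -0.16009103432005378 [ 0.35307556 -0.01163659  1.30787025]
scene -0.17855313334310557 [0.9839246  0.76539292 0.95809296]
['IKError', 'grasp_offset', 'hand_in', 'observe', 'read_camera'] 0.0188
```

View pics/top0.png

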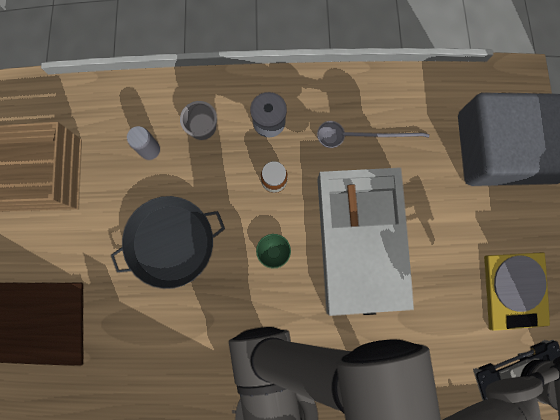

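View pics/scene0.png

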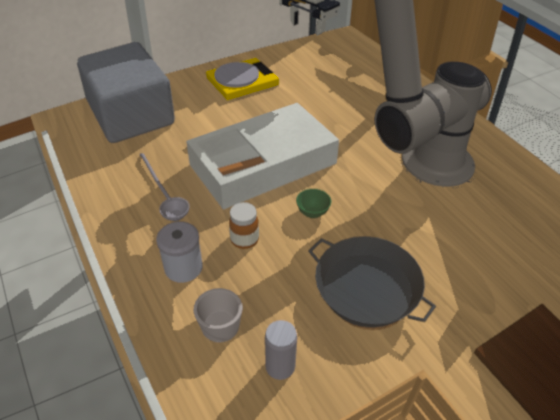

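The top view has the handle at (352,185)–(355,226) in the hatch, the locker around (320–412,168–313), and the pan at (167,242). The bowl, jar and canister lie between the locker and pan. The scene view confirms the butt is on the ledge and nothing blocks the hatch.

```bash
python3 - <<'E'
from h import *
W=np.load('top0.npy'); im=cv2.imread('pics/top0.png')[:,:,::-1].astype(int)
v,u=np.mgrid[0:420,0:560]
# locker top
m=(abs(W[...,2]-.085)<.006)&(u>310)&(u<420)&(v>160)&(v<320)
m=m.astype(np.uint8); n,l,st,_=cv2.connectedComponentsWithStats(m); k=1+np.argmax(st[1:,4])
P=W[l==k]; r=cv2.minAreaRect((P[:,:2]*1000).astype(np.float32)); print('locker rect',r,'z',np.median(P[:,2]))
# handle
R,G,B=im[...,0],im[...,1],im[...,2]
m=(R-B>30)&(u>335)&(u<375)&(v>178)&(v<232)&(R>G*1.25)
H=W[m]; H=H[np.isfinite(H[:,2])]; print(len(H)); print('z',H[:,2].min(),H[:,2].max())
r=cv2.minAreaRect((H[:,:2]*1000).astype(np.float32)); print('handle',r); print(np.round(cv2.boxPoints(r)))
vx=cv2.fitLine(H.astype(np.float32),cv2.DIST_HUBER,0,.01,.01).ravel(); print('line',vx, 'yaw',np.degrees(np.arctan2(vx[1],vx[0])))
i=np.argsort(H[:,0]); print('near',H[i[:10]].mean(0),'butt',H[i[-10:]].mean(0))
# pan rim
m=(abs(W[...,2]-.057)<.006)&(u>100)&(u<235)&(v>185)&(v<300)&(R<90)
P=W[m]; c,rad=cv2.minEnclosingCircle((P[(np.hypot(*(P[:,:2]-np.median(P[:,:2],0)).T)<.135)][:,:2]*1000).astype(np.float32)); print('pan',c,rad,np.median(P[:,:2],0))
for n,(a,b) in dict(bowl=(273,250),jar=(273,172),can=(268,108),ladle=(331,133),mortar=(199,118),oil=(140,135)).items(): print(n,W[b,a].round(3))
E
```

```text
locker rect ((448.2217102050781, -238.1293487548828), (362.4551086425781, 212.916748046875), 1.265534520149231) z 0.08532602947926936
295
z 0.04094990871427398 0.06568389048094889
handle ((541.220703125, -213.3539581298828), (104.20207214355469, 18.830219268798828), 3.1707000732421875)
[[ 489. -207.]
 [ 490. -226.]
 [ 594. -220.]
 [ 593. -201.]]
line [ 0.99026406  0.05299178  0.12872069  0.5416995  -0.2127565   0.05274495] yaw 3.0631347
near [ 0.4905912  -0.21588236  0.04608101] butt [ 0.59200257 -0.21033005  0.05881334]
pan (478.6363220214844, 270.4658508300781) 134.6752166748047 [0.47897268 0.27092476]
bowl [ 0.435 -0.004  0.005]
jar [ 0.625 -0.01   0.095]
can [ 0.786 -0.002  0.121]
ladle [ 0.751 -0.173  0.002]
mortar [0.804 0.191 0.01 ]
oil [0.723 0.322 0.131]
```

Emit:
step_arm(plan=[[0.1,0.115,-0.043,0.02,0.06],[0.1,0.17,-0.064,0.03,0.12],[0.1,0.23,-0.086,0.04,0.18],[0.1,0.29,-0.108,0.05,0.22],[0.1,0.345,-0.129,0.06,0.2245],[0.1,0.4,-0.15,0.07,0.2245],[0.1,0.44,-0.165,0.077,0.2245],[0.1,0.4595,-0.1716,0.077,0.2245],[0.1,0.4595,-0.1716,0.077,0.2245],[0.1,0.4595,-0.1716,0.077,0.2245],[0.1,0.4595,-0.1716,0.077,0.2245]], grip_force=8)

```text
time: 1.48
tool_pos: [0.5381, -0.2143, 0.1498]
tool_rot: [3.141, 0.0, 0.053]
contact_force: [-0.7, 0.5, 0.4]
opening: 0.0413
grip_force: 0.0
```

Emit:
step_arm(plan=[[0.1,0.001,0,0.04,0],[0.1,0.001,0,0.08,0],[0.1,0.001,0,0.105,0],[0.1,0.001,0,0.122,0],[0.1,0.001,0,0.122,0],[0.1,0.001,0,0.122,0]])

```text
time: 2.22
tool_pos: [0.5406, -0.2139, 0.0288]
tool_rot: [3.14, -0.002, 0.054]
contact_force: [0.2, -0.6, 0.1]
opening: 0.0415
grip_force: 0.0
```

Emit:
step_arm(plan=[[1,0,0,0,0],[1,0,0,0,0],[1,0,0,0,0],[1,0,0,0,0],[1,0,0,0,0],[1,0,0,0,0]])

```text
time: 2.98
tool_pos: [0.5403, -0.2134, 0.0281]
tool_rot: [3.141, -0.001, 0.054]
contact_force: [-0.5, 0.2, 4.9]
opening: 0.0199
grip_force: 8.0
```

Emit:
step_arm(plan=[[1,0,0,-0.008,0],[1,-0.001,0,-0.016,0],[1,-0.002,0,-0.024,0],[1,-0.003,0,-0.03,0],[1,-0.003,0,-0.03,0]])

```text
time: 3.6
tool_pos: [0.5373, -0.2136, 0.0584]
tool_rot: [3.141, -0.001, 0.054]
contact_force: [0.9, 0.2, -0.7]
opening: 0.0198
grip_force: 8.0
```

```bash
cat >> h.py <<'E'
def look(name):
    c=read_camera('scene'); save(c,name); W=pts(c); im=c['img'].astype(int); R,G,B=im[...,0],im[...,1],im[...,2]
    return c,W,R,G,B
E
python3 - <<'E'
from h import *
c=read_camera('scene'); cv2.imwrite('pics/s1.png',cv2.resize(c['img'][100:230,170:360,::-1],None,fx=3.5,fy=3.5))
np.save('s1.npy',pts(c)); np.save('s1i.npy',c['img'])
E
```

```text
(no output)
```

View pics/s1.png

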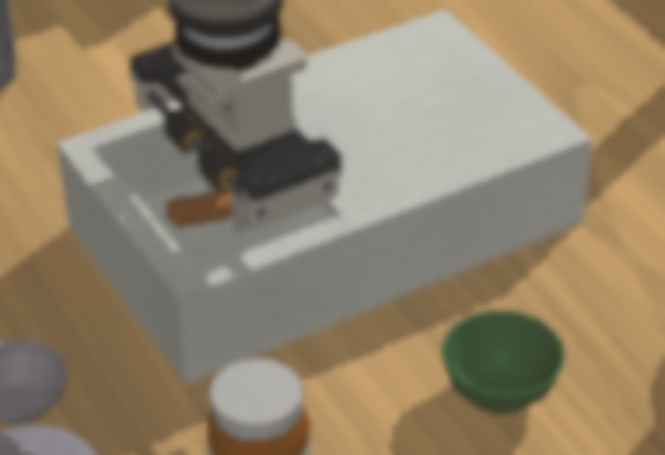

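The butt stub shows at crop (168–232, 195–225), held in the fingers and off the ledge. I'll measure its slope.

```bash
cat >> h.py <<'E'
def tilt(show=True):
    c=read_camera('scene'); W=pts(c); im=c['img'].astype(int); R,G,B=im[...,0],im[...,1],im[...,2]
    T=np.array(observe()['tool_pos'])+[0,0,.0188]
    m=(R-B>35)&(R>G*1.3)&(np.abs(W[...,1]-T[1])<.04)&(abs(W[...,0]-T[0])<.30)&(W[...,2]>.02)
    n,l,st,_=cv2.connectedComponentsWithStats(m.astype(np.uint8))
    for k in range(1,n):
        if st[k,4]<12: continue
        H=W[l==k]; i=np.argsort(H[:,0]); d=cv2.fitLine(H.astype(np.float32),cv2.DIST_HUBER,0,.01,.01).ravel()
        print(st[k],'lo',H[i[:6]].mean(0).round(3),'hi',H[i[-6:]].mean(0).round(3),'slope deg',np.degrees(np.arctan2(d[2],np.hypot(d[0],d[1])*np.sign(d[0]))).round(1))
    print('grip',T.round(4)); return c
E
python3 - <<'E'
from h import *
tilt()
E
```

```text
[218 154  18  10 113] lo [ 0.545 -0.214  0.083] hi [ 0.593 -0.207  0.091] slope deg 12.5
grip [ 0.5371 -0.2135  0.0766]
```

Emit:
step_arm(plan=[[1,0.01,0,-0.004,0],[1,0.02,0,-0.01,0],[1,0.034,0,-0.018,0],[1,0.045,0,-0.026,0],[1,0.056,0,-0.035,0],[1,0.066,0,-0.044,0],[1,0.076,0,-0.053,0],[1,0.076,0,-0.053,0]])

```text
time: 4.7
tool_pos: [0.6144, -0.2093, 0.1115]
tool_rot: [3.14, -0.002, 0.055]
contact_force: [1.0, 0.3, 0.4]
opening: 0.0202
grip_force: 8.0
```

```bash
python3 - <<'E'
from h import *
c=tilt(); cv2.imwrite('pics/s2.png',cv2.resize(c['img'][60:230,150:380,::-1],None,fx=3,fy=3))
E
```

```text
[190 148  18   7 118] lo [ 0.624 -0.208  0.14 ] hi [ 0.667 -0.204  0.152] slope deg 24.1
[226 151  37  11 186] lo [ 0.475 -0.202  0.051] hi [ 0.571 -0.202  0.103] slope deg 28.5
grip [ 0.6135 -0.2092  0.1297]
```

View pics/s2.png

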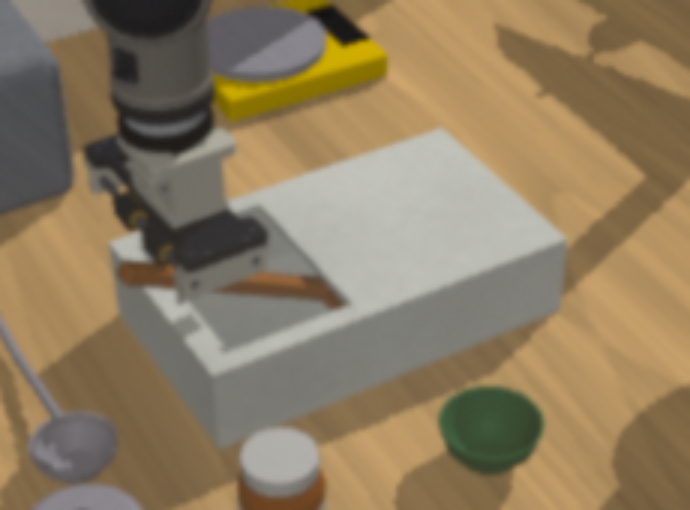

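The handle now slopes about 27° out of the hatch, with the butt above the far wall and the blade still under the top. I'll keep drawing it out along its own axis.

Emit:
step_arm(plan=[[1,0.012,0,-0.004,0],[1,0.025,0,-0.01,0],[1,0.038,0,-0.016,0],[1,0.051,0,-0.023,0],[1,0.064,0,-0.03,0],[1,0.077,0,-0.037,0],[1,0.09,0,-0.044,0],[1,0.095,0,-0.05,0],[1,0.095,0,-0.05,0]])

```text
time: 5.88
tool_pos: [0.7078, -0.2042, 0.1607]
tool_rot: [3.141, 0.0, 0.054]
contact_force: [-1.2, 0.3, -1.1]
opening: 0.0205
grip_force: 8.0
```

```bash
python3 - <<'E'
from h import *
c=tilt(); cv2.imwrite('pics/s3.png',cv2.resize(c['img'][60:230,150:380,::-1],None,fx=3,fy=3))
E
```

```text
[153 141  17  12 121] lo [ 0.724 -0.194  0.19 ] hi [ 0.756 -0.201  0.209] slope deg 41.1
[183 151  59  21 392] lo [ 0.531 -0.217  0.035] hi [ 0.688 -0.194  0.157] slope deg 39.6
grip [ 0.7074 -0.2042  0.1792]
```

View pics/s3.png

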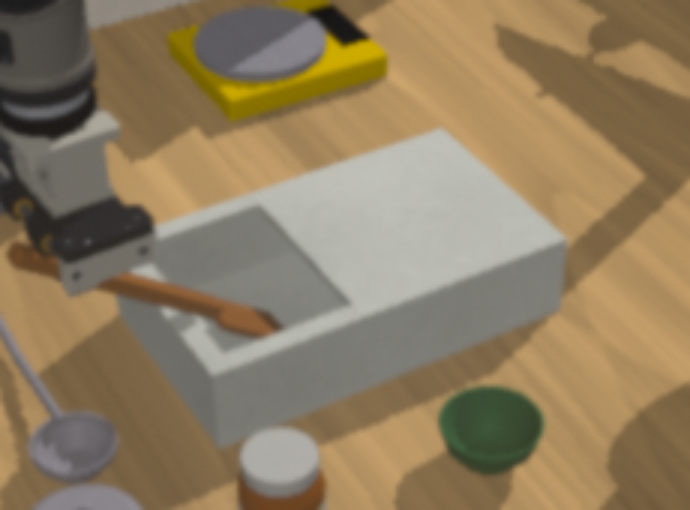

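Slope is now 40°, the whole blade is within the hatch opening, with the tip at about (275,325) in the crop. Now lift straight up.

Emit:
step_arm(plan=[[1,0,0,-0.01,0],[1,0,0,-0.025,0],[1,0,0,-0.04,0],[1,0,0,-0.055,0],[1,0,0,-0.07,0],[1,0,0,-0.085,0],[1,0,0,-0.1,0],[1,-0.005,0,-0.115,0],[1,-0.015,0,-0.13,0],[1,-0.025,0,-0.145,0],[1,-0.035,0,-0.16,0],[1,-0.045,0,-0.175,0],[1,-0.05,0,-0.185,0],[1,-0.05,0,-0.185,0],[1,-0.05,0,-0.185,0]], grip_force=15)

```text
time: 7.8
tool_pos: [0.6579, -0.2067, 0.3449]
tool_rot: [-3.141, 0.001, 0.054]
contact_force: [0.2, -0.5, -1.5]
opening: 0.0196
grip_force: 15.0
```

```bash
python3 - <<'E'
from h import *
c=tilt(); save(c,'s4.png')
E
```

```text
[162  65  19  15 155] lo [ 0.668 -0.203  0.377] hi [ 0.707 -0.199  0.393] slope deg 38.5
[193  77  71  36 565] lo [ 0.471 -0.215  0.213] hi [ 0.64  -0.199  0.343] slope deg 39.3
grip [ 0.6579 -0.2067  0.3635]
```

View pics/s4.png

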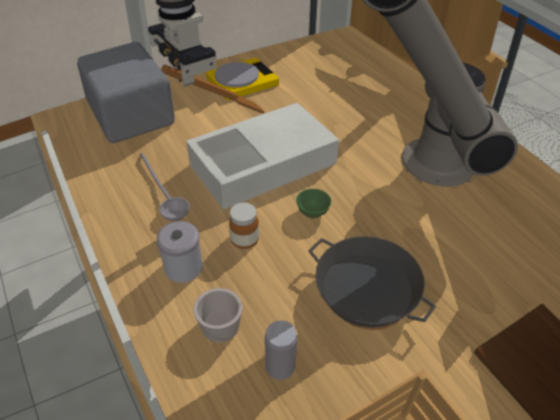

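The paddle is fully out, from (163,68) to (262,108), and everything else is in place. Carry it across at this height.

Emit:
step_arm(plan=[[1,0,-0.008,0,0],[1,0,-0.025,0,0],[1,0,-0.05,0,0],[1,0,-0.078,0,0],[1,0,-0.108,0,0],[1,0,-0.138,0,0],[1,0,-0.168,0,0],[1,0,-0.198,0,0],[1,0.001,-0.228,0,0],[1,0.001,-0.258,0,0],[1,0.001,-0.288,0,0],[1,0.001,-0.318,0,0],[1,0.002,-0.348,0,0],[1,0.002,-0.378,0,0],[1,0.002,-0.408,0,0],[1,0.002,-0.435,0,0],[1,0.002,-0.458,0,0],[1,0.002,-0.475,0,0],[1,0.002,-0.486,0,0],[1,0.002,-0.486,0,0]])

```text
time: 10.35
tool_pos: [0.6334, 0.279, 0.3454]
tool_rot: [3.141, 0.0, 0.055]
contact_force: [-0.2, -0.0, -2.3]
opening: 0.0201
grip_force: 15.0
```

Emit:
step_arm(plan=[[1,0,0,0,0],[1,0,0,0,0],[1,0,0,0,0],[1,0,0,0,0],[1,0,0,0,0],[1,0,0,0,0],[1,0,0,0,0],[1,0,0,0,0]])

```text
time: 11.35
tool_pos: [0.6335, 0.2786, 0.3457]
tool_rot: [3.142, 0.0, 0.054]
contact_force: [0.6, -0.1, -1.4]
opening: 0.0201
grip_force: 15.0
```

```bash
python3 - <<'E'
from h import *
c=tilt(); save(c,'s5.png')
W=pts(c);t=read_camera('top');save(t,'t5.png')
E
```

```text
[287 197  26  17 273] lo [0.645 0.289 0.372] hi [0.683 0.283 0.394] slope deg 38.9
[349 214  47  22 486] lo [0.445 0.279 0.213] hi [0.556 0.284 0.297] slope deg 39.8
grip [0.6335 0.2786 0.3645]
```

View pics/s5.png

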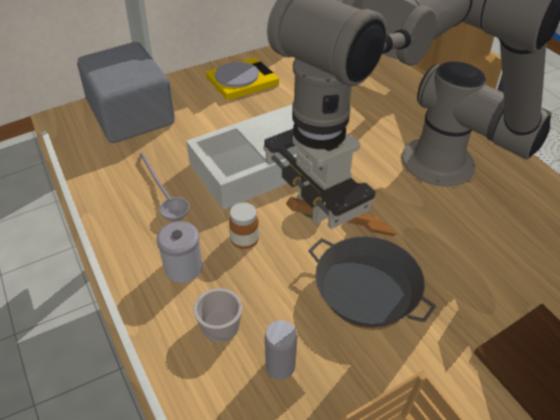

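View pics/t5.png

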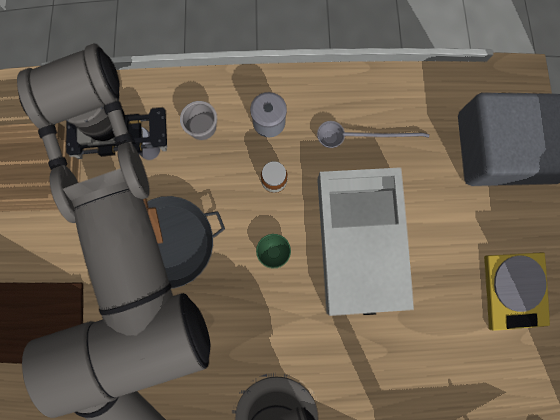

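The scene view shows the blade end near (395,230) held high above the pan, with its tip at about (0.445, 0.277, 0.21). That puts mid-blade within about 10 mm of the pan's centre. The top view shows nothing else displaced.

```bash
python3 -c "
from cell import *
print(hand_in())"
```

```text
the job is handed in; nothing more can be done
None
```

I drew the paddle out through the hatch and handed in with it still in the gripper: tilted about 39°, mid-blade roughly 10 mm from the pan's centre, and lowest point about 0.15 m above the rim, with nothing else visibly moved (no verdict was returned).

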